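# Ring the operator hands-free on the desk telephone

## Robot

A 6-joint arm with a two-finger parallel gripper is mounted at the origin on the work surface. World frame = base frame: x ahead of the robot, y to its left, z up, the work surface at z = 0. Lengths are in m, angles in rad, forces in N, time in s.
With the tool pointing down it reaches from about 0.35 to 0.775 m from the base axis. Payload 7.3 kg.
Tool frame: the origin (TCP) lies at the very end of the fingers, on their centre line; the grasp point (between the pads) lies 19 mm behind it; z points along the fingers, y is the line along which they close (so a half turn about z gives the same grasp; the last joint's range is limited). The gripper opens to 92 mm and grips with 3 to 60 N. Pads are 19 mm wide; open, the fingers measure 130 mm over their backs; the gripper's body (75 mm by 190 mm) begins 47 mm behind the grasp point.
Start: joints at [-1.448, 0.342, 1.524, -0, 1.275, -0.146], TCP at [0.139, -0.506, 0.227] pointing down, gripper open.
Joint ranges: [-2.53, 2.53], [-0.77, 2.02], [0.04, 2.7], [-1, 4.14], [0.28, 2.66], [-3.11, 3.11]. Speed limits (rad/s): [2.57, 2.57, 3.14, 3.14, 3.14, 3.14].

## Interface

Orientations are given as [roll, pitch, yaw] about the fixed x, y, z axes, in that order (R = Rz(yaw) Ry(pitch) Rx(roll)).
In Python, from cell import * gives the robot as it stands.
- The arm moves only by the tool step_arm, never from a script. Its argument "commands" is a list of rows, each a list of 7 numbers: the opening, from 0 (shut) to 1 (fully open), then the shift along the world's x, y, z in cm, then the turn, a rotation vector about the world's x, y, z in rad. A call has 1 to 5 rows; each row is the pose to reach, as a shift and turn from the pose commanded when the call began; what a row does not reach only later rows make up. A row lasts 1/12 s, in which the tool goes at most 41.7 mm and 7.16 degrees, less where a joint would pass 70% of its speed; a pose out of reach is approached as far as the arm can. A call with a gripper value outside its range is refused whole. The fingers move at their own pace and stop on an object; "grip_force" is the grip in N (left out, the last holds). Time passes only in rows, so rows that repeat a pose let the fingers close. It gives the time, the measured TCP pose, the force, the opening and the grip force at its end, in the units of the state.
- observe(): the state, without advancing time (a new reading comes with each control period).
- read_camera(name): name is "side" or "top" or "wrist"; returns the picture (400x640x3 uint8, red, green, blue); there is no depth.
- camera_model(name): a dict with "vfov" (degrees; the focal length in pixels is half the picture's height over the tangent of half this angle, whatever the lens; pixels are square), "cx", "cy" (the principal point, pixels), "k1" (the pictures are not rectified: a ray, as slopes to the right and down, at radius r is drawn at 1 + k1 r^2 times it, then the intrinsics apply), "world_to_cam" (4x4, takes a point from world to camera coordinates). Camera axes: x right, y up, looking along -z (the intrinsics and any distortion apply to the point x, -y, -z); pixel columns grow to the right and rows downward; lengths in m; the calibration is good to about 2 mm. A picture is of the moment at which its call begins: read the wrist's pose just before it. camera_model takes no time and is no camera call; for the wrist camera it gives the pose at the moment of the call.
- hand_in(): hands the job in; it is judged then, once.
The state is a dict: "time": time; "qpos": joint angles; "qvel": joint speeds; "joint_efforts": joint torques, N m; "tool_pos": TCP position; "tool_rot": TCP orientation; "contact_force": force on the tool from outside, world axes, zero at the start; "torque": the same for the moment, N m; "opening": finger opening in m; "grip_force": force on a finger pad.
Only numpy, scipy, OpenCV 4.12 (cv2) and the standard library are available. Lean on these libraries where they do the work, as an engineer would, in place of code of your own. Each camera call takes 0.05 s, during which the arm holds its last target. There are 200 camera calls.

## Task

Ring the operator hands-free on the desk telephone: press the wide loudspeaker key below the keypad, then dial 1, 0, 6 on the usual keypad, pushing each key right down with the fingertips and letting it come up before the next. Press no other key. Leave the handset lying in its well, and do not shift the telephone or disturb the curios around it.

Things in the scene. Friction and masses are not known exactly. Their poses are not given: they have to be found in the camera images.
- phone: Ivory desk telephone, 236 deep x 220 wide x 60 mm, 0.85 kg, loose. Origin: on the table under its middle; x from the user's edge (towards the robot) up to the display, y to the user's left, z up. Its top face slopes up towards +x by 0.122 rad; face centre 45 mm over the origin. Left: handset well. Right, from the top: display, usual 12-key pad, bottom row with round redial key and wide loudspeaker key.
- key_loud_top (a point): Middle of the top surface of the wide loudspeaker key, 18 x 56 mm, at the bottom right, 41 mm below the row star 0 hash; moves with the key. It lies 91 mm down the slope and 52 mm right of the face's centre; z points out of the face. Keys, all dark grey, unlettered, stand 7 mm proud and go 5 mm down square to the face; spring 1.5 N at first, 4 N right down.
- key_1_top (a point): Middle of the top surface of dial key 1, 20 mm (up the face) x 24 mm (across), dial keys spaced 30 mm up and 36 mm across; moves with the key. It lies 40 mm up the slope and 2 mm left of the face's centre; z points out of the face. Keys, all dark grey, unlettered, stand 7 mm proud and go 5 mm down square to the face; spring 1.5 N at first, 4 N right down.
- key_0_top (a point): Middle of the top surface of dial key 0, 20 mm (up the face) x 24 mm (across), dial keys spaced 30 mm up and 36 mm across; moves with the key. It lies 50 mm down the slope and 34 mm right of the face's centre; z points out of the face. Keys, all dark grey, unlettered, stand 7 mm proud and go 5 mm down square to the face; spring 1.5 N at first, 4 N right down.
- key_6_top (a point): Middle of the top surface of dial key 6, 20 mm (up the face) x 24 mm (across), dial keys spaced 30 mm up and 36 mm across; moves with the key. It lies 10 mm up the slope and 70 mm right of the face's centre; z points out of the face. Keys, all dark grey, unlettered, stand 7 mm proud and go 5 mm down square to the face; spring 1.5 N at first, 4 N right down.
- key_loud (a joint): Loudspeaker (hands-free) key, the wide one; travel in m: 0 up, 0.005 right down
- key_1 (a joint): Dial key '1': top row, left; travel in m: 0 up, 0.005 right down
- key_2 (a joint): Dial key '2': top row, middle; travel in m: 0 up, 0.005 right down
- key_3 (a joint): Dial key '3': top row, right; travel in m: 0 up, 0.005 right down
- key_4 (a joint): Dial key '4': second row, left; travel in m: 0 up, 0.005 right down
- key_5 (a joint): Dial key '5': second row, middle (with a raised pip); travel in m: 0 up, 0.005 right down
- key_6 (a joint): Dial key '6': second row, right; travel in m: 0 up, 0.005 right down
- key_7 (a joint): Dial key '7': third row, left; travel in m: 0 up, 0.005 right down
- key_8 (a joint): Dial key '8': third row, middle; travel in m: 0 up, 0.005 right down
- key_9 (a joint): Dial key '9': third row, right; travel in m: 0 up, 0.005 right down
- key_star (a joint): Dial key star: bottom row, left; travel in m: 0 up, 0.005 right down
- key_0 (a joint): Dial key '0': bottom row, middle (under 8); travel in m: 0 up, 0.005 right down
- key_hash (a joint): Dial key hash: bottom row, right; travel in m: 0 up, 0.005 right down
- key_redial (a joint): Redial key, round, 18 mm, to the left of the loudspeaker key; travel in m: 0 up, 0.005 right down
- handset: Ivory cordless handset, 198 x 48 x 34 mm, 0.17 kg, lying loose in the well on the telephone's left; origin under its middle, its x along its length. Its near side is 46 mm left of the middle of the 1-4-7 column, its top 20 mm out of the key face.
- vase: Small brown vase, 68 mm across, 112 mm high, loose, to the right of the telephone; origin under its middle.
- teacup: White teacup without a handle, 68 mm across, 70 mm high, loose, to the right of the telephone, nearer the robot; origin under its middle.
- keepsake_box: Light wooden lidded box, 96 x 116 x 72 mm, loose, to the left of the telephone, farther from the robot; origin under its middle.
- lidded_jar: White and blue porcelain jar, 72 mm across, 67 mm high, loose, to the left of the telephone, nearer the robot; origin under its middle.
There are look-alikes about, which are no part of the job. There is more than one size of the handset; the one meant has the size given above.

How it is judged:
By the outcome, as a careful person would: the job done as asked, in the order asked, and still so for the second after the job is handed in, with the robot touching nothing.
It also fails if it takes over 45 s, if anything falls off the work surface, if the arm or the gripper's body presses on something with over 40 N, if the wrist force passes 120 N, or if a joint passes its speed limit or range.

## Working session

There is one attempt and no reset: what is moved stays moved. The work goes in short steps, Python scripts to look and compute and a tool call to move; the robot and the scene stay as the last step left them, time stands still between calls to the robot, and variables do not carry over. Pictures are saved under pics/ and viewed, at most 10 in all, crops included, and the job is handed in when it is done.

Besides the shell and the picture viewer there is one more tool, called after "Call:" in YAML: its name, and indented under it one key for each argument. step_arm: Moves the arm, as the interface text tells. Its arguments: {"type":"object","properties":{"commands":{"type":"array"},"grip_force":{"type":"number"}},"required":["commands"]}

```bash
mkdir -p pics
python3 - <<'E'
from cell import *
import cv2
for n in("top","side"):
    cv2.imwrite(f"pics/{n}0.png",read_camera(n)[:,:,::-1]); m=camera_model(n); print(n,m)
s=observe();print(s)
E
```

```text
top {'vfov': 57.812188190205084, 'cx': 323.49411513476105, 'cy': 204.67462155916056, 'k1': -0.07115421566736499, 'world_to_cam': array([[ 0.01718712, -0.99925809, -0.03446554, -0.02731497],
       [ 0.99384928,  0.01330216,  0.10993932, -0.48670647],
       [-0.10939929, -0.03614309,  0.99334056, -0.90068626],
       [ 0.        ,  0.        ,  0.        ,  1.        ]])}
side {'vfov': 54.734042427466, 'cx': 322.9804522550285, 'cy': 199.87604074249083, 'k1': -0.01222634653791136, 'world_to_cam': array([[-0.99727814, -0.07296064, -0.01063286,  0.46817008],
       [ 0.0460743 , -0.72926594,  0.68267734, -0.09373819],
       [-0.05756275,  0.68032929,  0.73064259, -0.99166004],
       [ 0.        ,  0.        ,  0.        ,  1.        ]])}
{'time': 0.1, 'qpos': array([-1.44797910e+00,  3.42656835e-01,  1.52489006e+00, -1.24350930e-05,
        1.27539553e+00, -1.46009266e-01]), 'qvel': array([ 1.59188196e-03, -2.01157563e-03, -2.60323245e-03, -1.61472172e-05,
       -2.61691408e-03, -7.03742272e-06]), 'joint_efforts': array([ 1.40891891e-03, -4.32004273e+01, -2.44694871e+01,  7.18338741e-02,
        5.25988417e-02, -4.08550659e-05]), 'tool_pos': array([ 0.13941014, -0.50579115,  0.22612346]), 'tool_rot': array([-3.14025552e+00, -1.84614330e-04,  2.68829996e-01]), 'contact_force': array([0.01563879, 0.27093385, 1.1462386 ]), 'torque': array([0.01773343, 0.0065274 , 0.04880965]), 'grip_force': 0.0, 'opening': 0.09209070064788187}
```

View pics/top0.png

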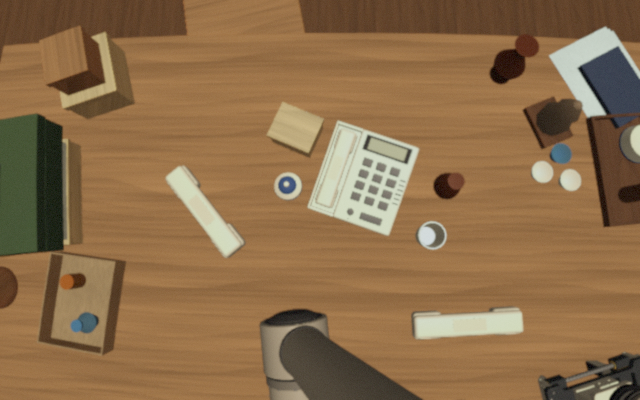

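View pics/side0.png

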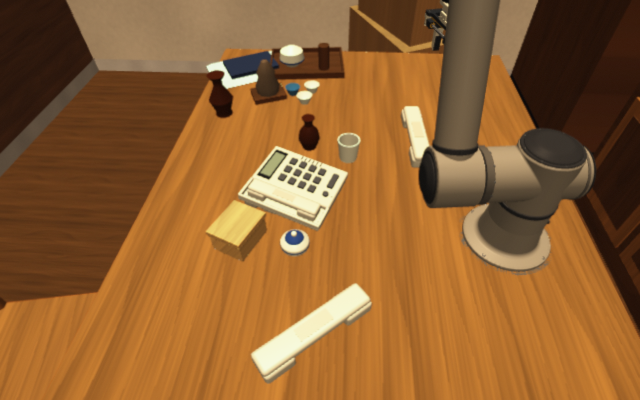

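The top view shows one telephone at about (365,178), display up at (387,149), keypad around (374,183) and a wide key at (371,218). The phone's handset lies in the well at (335,167). The loose look-alike handsets at (204,212) and (468,324) play no part. Next I'll enlarge the phone.

Run:
```python
import cv2
i=cv2.imread("pics/top0.png")[115:240,300:460]
cv2.imwrite("pics/top0c.png",cv2.resize(i,None,fx=4.8,fy=4.8,interpolation=cv2.INTER_CUBIC)[:600])
i=cv2.imread("pics/side0.png")[140:230,230:360]
cv2.imwrite("pics/side0c.png",cv2.resize(i,None,fx=6,fy=6,interpolation=cv2.INTER_CUBIC))
```

```text
(no output)
```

View pics/top0c.png

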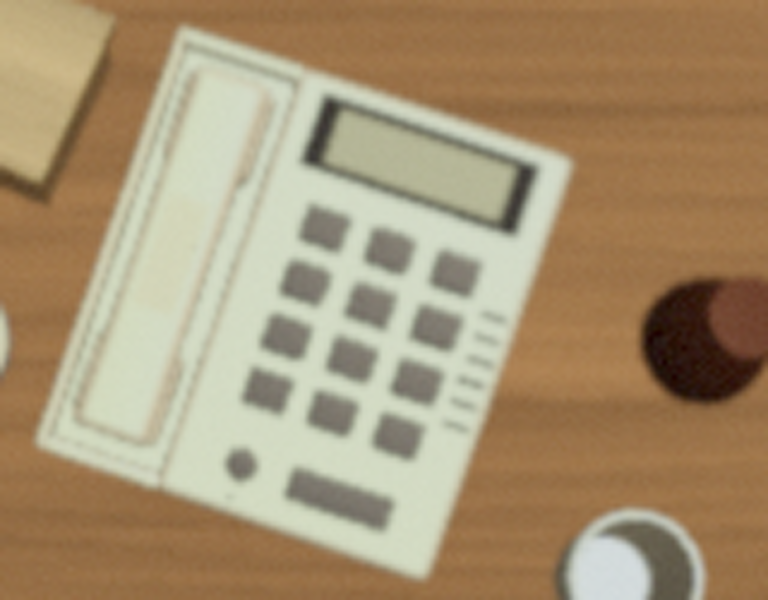

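View pics/side0c.png

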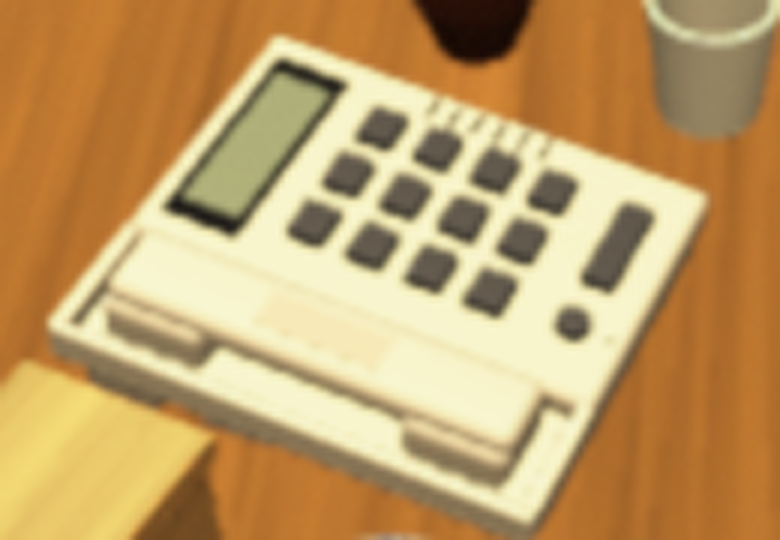

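Top crop: key 1 (325,228), key 6 (437,327), key 0 (332,413), loudspeaker key (339,498), redial (241,463). The side crop shows the same layout: key 1 (315,222), key 6 (438,150), key 0 (521,242), loudspeaker key (618,247). Next I'll fit the phone's pose to all 14 keys.

```bash
cat > h.py <<'E'
import numpy as np, cv2
from cell import *
from scipy.optimize import least_squares
a=.122
K={}
for i,n in enumerate(['1','2','3','4','5','6','7','8','9','star','0','hash']):
    K[n]=(.040-.030*(i//3), .002-.036*(i%3))
K['loud']=(-.091,-.052)
def pt(p,s,l,h):  # p=x,y,yaw ; s up-slope, l left, h out of face
    q=np.array([s*np.cos(a)-h*np.sin(a),l,.045+s*np.sin(a)+h*np.cos(a)])
    c,d=np.cos(p[2]),np.sin(p[2]); return np.array([p[0]+c*q[0]-d*q[1],p[1]+d*q[0]+c*q[1],q[2]])
def proj(m,P):
    X=m["world_to_cam"]@np.r_[P,1]; u=np.array([X[0],-X[1]])/-X[2]
    u=u*(1+m["k1"]*(u@u)); f=200/np.tan(np.radians(m["vfov"])/2)
    return f*u+[m["cx"],m["cy"]]
def fit(obs,p0,h=.006):
    r=lambda p:np.ravel([proj(m,pt(p,*K[n],h))-uv for m,n,uv in obs])
    s=least_squares(r,p0); return s.x,np.sqrt(np.mean(s.fun**2)),s.fun
E
python3 - <<'E'
from h import *
T=dict(zip(['1','2','3','4','5','6','7','8','9','star','0','hash','loud'],[(325,228),(389,251),(456,273),(305,282),(370,304),(437,327),(286,337),(351,359),(416,382),(267,391),(332,413),(398,437),(339,498)]))
S=dict(zip(['3','6','9','hash','2','5','8','0','1','4','7','star','loud'],[(382,130),(438,150),(497,171),(553,193),(349,174),(406,195),(463,218),(521,242),(315,222),(373,245),(431,269),(490,292),(618,247)]))
mt,ms=camera_model("top"),camera_model("side")
ot=[(mt,n,(np.array(v)+.5)/4.8-.5+[300,115]) for n,v in T.items()]
os=[(ms,n,(np.array(v)+.5)/6-.5+[230,140]) for n,v in S.items()]
for o in(ot,os,ot+os):
    p,e,_=fit(o,[.5,0,-.3]); print(p.round(4),e.round(2))
np.save("p.npy",p)
for n in['loud','1','0','6']: print(n,pt(p,*K[n],.007).round(4))
s=observe();print(s["time"],s["tool_pos"],s["tool_rot"])
E
```

```text
[ 0.5551 -0.1178 -0.3271] 0.11
[ 0.555  -0.1161 -0.3318] 0.15
[ 0.5551 -0.1174 -0.3287] 0.23
loud [ 0.452  -0.1372  0.0409]
1 [ 0.5925 -0.128   0.0568]
0 [ 0.4963 -0.1333  0.0459]
6 [ 0.5411 -0.1866  0.0532]
0.1 [ 0.13941014 -0.50579115  0.22612346] [-3.14025552e+00 -1.84614330e-04  2.68829996e-01]
```

```bash
cat >> h.py <<'E'
from scipy.spatial.transform import Rotation as R
def back(m,uv,z):
    g=lambda q:proj(m,[q[0],q[1],z])-uv
    return least_squares(g,[.5,-.2]).x
def goal(n,h,p=None,roll=0.):
    p=np.load("p.npy") if p is None else p
    P=pt(p,*K[n],h); s=observe()
    Rg=R.from_euler('xyz',[np.pi,-a,p[2]])*R.from_euler('x',roll)
    d=(Rg*R.from_euler('xyz',s["tool_rot"]).inv()).as_rotvec()
    print(n,h,"shift cm",((P-s["tool_pos"])*100).round(2),"turn",d.round(3))
E
python3 - <<'E'
from h import *
p=np.load("p.npy");t,s=camera_model("top"),camera_model("side")
d=lambda q:R.from_euler('z',-p[2]).apply(np.r_[q-p[:2],0])[:2].round(3)
for n,m,uv,z in[("vase top",t,(455,181),.112),("vase top side",s,(308,119),.112),("vase belly",t,(446,186),.04),("cup",t,(432,235),.07),("jar",t,(288,185),.05),("box",t,(295,129),.072)]:
    q=back(m,uv,z);print(n,q.round(3),"in phone",d(q))
goal('loud',.06)
E
```

```text
vase top [ 0.537 -0.329] in phone [ 0.051 -0.206]
vase top side [ 0.537 -0.323] in phone [ 0.049 -0.2  ]
vase belly [ 0.537 -0.329] in phone [ 0.052 -0.206]
cup [ 0.412 -0.284] in phone [-0.081 -0.204]
jar [0.533 0.07 ] in phone [-0.081  0.17 ]
box [0.672 0.053] in phone [0.055 0.199]
loud 0.06 shift cm [ 30.65  37.07 -13.26] turn [-0.005 -0.124 -0.597]
```

Call:
step_arm:
  commands:
    - [0, 4, 4, 0, 0, -0.02, -0.1]
    - [0, 7, 8, 0, 0, -0.05, -0.2]
    - [0, 10, 11, 0, 0, -0.07, -0.3]
    - [0, 13, 14.5, 0, 0, -0.1, -0.45]
    - [0, 15.5, 18, 0, 0, -0.12, -0.55]

```text
time: 0.52
tool_pos: [0.2764, -0.3491, 0.2264]
tool_rot: [-3.14, -0.118, -0.279]
contact_force: [1.3, -1.1, 0.5]
opening: 0.063
grip_force: 0.0
```

Call:
step_arm:
  commands:
    - [0, 2.5, 3, 0, 0, 0, -0.04]
    - [0, 5, 6, 0, 0, 0, -0.04]
    - [0, 7.5, 9, -1, 0, 0, -0.04]
    - [0, 10, 12, -2, 0, 0, -0.04]
    - [0, 12.5, 15, -3, 0, 0, -0.04]

```text
time: 0.93
tool_pos: [0.4012, -0.199, 0.1965]
tool_rot: [3.141, -0.117, -0.312]
contact_force: [0.9, -1.3, -0.7]
opening: 0.0298
grip_force: 0.0
```

```bash
python3 -c "
from h import *
goal('loud',.04);s=observe();print(s['tool_pos'],s['tool_rot'],s['opening'],s['contact_force'],s['time'])"
```

```text
loud 0.04 shift cm [  4.7    6.31 -12.29] turn [-0.001 -0.005 -0.016]
[ 0.40121397 -0.19900422  0.19650673] [ 3.1413944  -0.1171581  -0.31232406] 0.029770908140296926 [ 0.86944068 -1.27583063 -0.72725236] 0.9333
```

Call:
step_arm:
  commands:
    - [0, 2.9, 4.0, -1, 0, 0, 0]
    - [0, 2.9, 4.0, -4, 0, 0, 0]
    - [0, 2.9, 4.0, -8, 0, 0, 0]
    - [0, 2.9, 4.0, -9, 0, 0, 0]
    - [0, 2.9, 4.0, -9, 0, 0, 0]

```text
time: 1.35
tool_pos: [0.4274, -0.1589, 0.1036]
tool_rot: [-3.14, -0.109, -0.311]
contact_force: [0.7, -0.7, -0.3]
opening: 0.0008
grip_force: 0.0
```

Call:
step_arm:
  commands:
    - [0, 0, 0, 0, 0, 0, 0]
    - [0, 0, 0, 0, 0, 0, 0]
    - [0, 0, 0, 0, 0, 0, 0]

```text
time: 1.6
tool_pos: [0.4302, -0.1615, 0.1081]
tool_rot: [3.141, -0.119, -0.313]
contact_force: [0.1, 0.2, 0.1]
opening: 0.0004
grip_force: 0.0
```

```bash
python3 -c "
from h import *
for h in(.04,.007,.002,.001):goal('loud',h)
s=observe();print(s['tool_pos'],s['tool_rot'],s['opening'],s['contact_force'],s['time'])
m=camera_model('wrist');print(m['k1'],m['vfov'])
cv2.imwrite('pics/w0.png',read_camera('wrist')[:,:,::-1])
p=np.load('p.npy')
for n in K: print(n,proj(m,pt(p,*K[n],.007)).round(0),end=' ')"
```

```text
loud 0.04 shift cm [ 1.8   2.57 -3.45] turn [-0.    -0.003 -0.016]
loud 0.007 shift cm [ 2.18  2.44 -6.73] turn [-0.    -0.003 -0.016]
loud 0.002 shift cm [ 2.23  2.42 -7.22] turn [-0.    -0.003 -0.016]
loud 0.001 shift cm [ 2.25  2.41 -7.32] turn [-0.    -0.003 -0.016]
[ 0.43024016 -0.16154846  0.10813365] [ 3.1409119  -0.11945385 -0.31268843] 0.0004484751823434869 [0.08545085 0.21733425 0.08796863] 1.6
0.014090050267553167 66.46099742212425
1 [203.  11.] 2 [258.  13.] 3 [313.  14.] 4 [207.  62.] 5 [260.  63.] 6 [313.  64.] 7 [211. 108.] 8 [262. 109.] 9 [313. 110.] star [215. 151.] 0 [264. 151.] hash [313. 152.] loud [289. 205.]
```

View pics/w0.png

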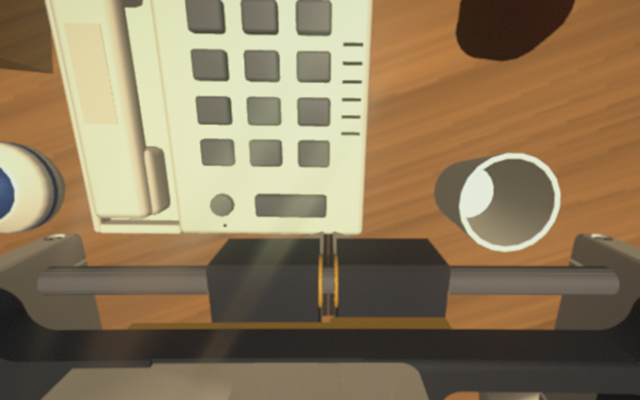

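The wrist view confirms the fit: loudspeaker key at (290,205) against (289,205) predicted, and star at (217,152) against (215,151). The redial key is at (221,204), clear of the target.

Call:
step_arm:
  commands:
    - [0, 1.8, 2.6, -1, 0, 0, -0.016]
    - [0, 2.0, 2.5, -4, 0, 0, -0.016]
    - [0, 2.1, 2.45, -5.9, 0, 0, -0.016]
    - [0, 2.1, 2.45, -5.9, 0, 0, -0.016]
    - [0, 2.1, 2.45, -5.9, 0, 0, -0.016]

```text
time: 2.07
tool_pos: [0.4503, -0.1364, 0.048]
tool_rot: [-3.141, -0.116, -0.328]
contact_force: [-0.3, -0.2, 0.2]
opening: 0.0002
grip_force: 0.0
```

Call:
step_arm:
  commands:
    - [0, 0, 0, 0, 0, 0, 0]
    - [0, 0, 0, 0, 0, 0, 0]

```text
time: 2.23
tool_pos: [0.4513, -0.137, 0.0493]
tool_rot: [3.141, -0.119, -0.329]
contact_force: [-0.4, 0.9, 0.0]
opening: 0.0004
grip_force: 0.0
```

```bash
python3 -c "
from h import *
for h in(.015,.007,.002):goal('loud',h)
s=observe();print(s['tool_pos'],s['tool_rot'],s['contact_force'],s['time'])
m=camera_model('wrist');print(proj(m,s['tool_pos']),(m['world_to_cam']@np.r_[s['tool_pos'],1])[:3])
cv2.imwrite('pics/w1.png',read_camera('wrist')[:,:,::-1])"
```

```text
loud 0.015 shift cm [-0.02  0.01 -0.05] turn [-0.    -0.003  0.   ]
loud 0.007 shift cm [ 0.07 -0.02 -0.84] turn [-0.    -0.003  0.   ]
loud 0.002 shift cm [ 0.13 -0.04 -1.34] turn [-0.    -0.003  0.   ]
[ 0.45127907 -0.13699388  0.04929771] [ 3.1411864  -0.11948114 -0.32871944] [-0.44251937  0.85651938  0.03092835] 2.2333
[328.14750793 247.8972104 ] [ 0.00018315 -0.02656607 -0.17191573]
```

View pics/w1.png

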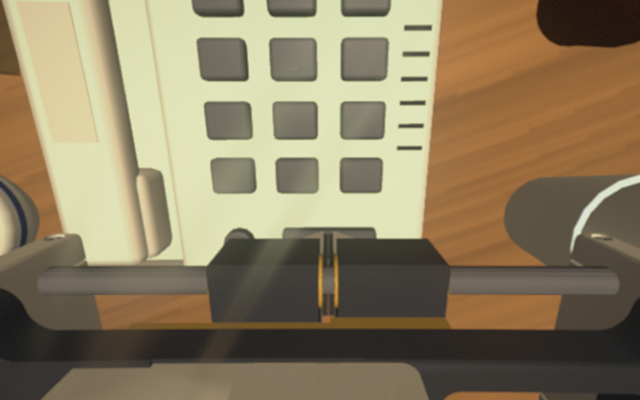

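The fingertip at (328,240) sits over the middle of the loudspeaker key, which spans 283–375 px. Now I'll press it.

Call:
step_arm:
  commands:
    - [0, 0.04, -0.01, -0.4, 0, 0, 0]
    - [0, 0.07, -0.02, -0.8, 0, 0, 0]
    - [0, 0.1, -0.03, -1.1, 0, 0, 0]
    - [0, 0.13, -0.04, -1.3, 0, 0, 0]
    - [0, 0.13, -0.04, -1.3, 0, 0, 0]

```text
time: 2.7
tool_pos: [0.4522, -0.1371, 0.0359]
tool_rot: [3.141, -0.118, -0.328]
contact_force: [-2.9, 0.5, 18.0]
opening: 0.0005
grip_force: 9.0
```

Call:
step_arm:
  commands:
    - [0, 0, 0, 0, 0, 0, 0]
    - [0, 0, 0, 0, 0, 0, 0]

```text
time: 2.87
tool_pos: [0.4522, -0.137, 0.0359]
tool_rot: [3.141, -0.118, -0.328]
contact_force: [-4.0, 0.1, 17.4]
opening: 0.0004
grip_force: 8.7
```

Right down: 17 N, and z matches the prediction. Lifting, then over to key 1.

Call:
step_arm:
  commands:
    - [0, -0.2, 0.07, 1.6, 0, 0, 0]
    - [0, -0.4, 0.13, 3.3, 0, 0, 0]
    - [0, 1.5, 0.2, 5.4, 0, 0, 0]
    - [0, 5, 0.5, 5.4, 0, 0, 0]
    - [0, 8.5, 0.7, 5.4, 0, 0, 0]

```text
time: 3.28
tool_pos: [0.5379, -0.1298, 0.0901]
tool_rot: [3.141, -0.118, -0.329]
contact_force: [0.5, -0.4, 0.8]
opening: 0.0007
grip_force: 0.0
```

Call:
step_arm:
  commands:
    - [0, 3, 0.2, 0, 0, 0, 0]
    - [0, 5.1, 0.4, 0, 0, 0, 0]
    - [0, 5.1, 0.4, 0, 0, 0, 0]
    - [0, 5.1, 0.4, 0, 0, 0, 0]
    - [0, 5.1, 0.4, 0, 0, 0, 0]

```text
time: 3.7
tool_pos: [0.5865, -0.1253, 0.0878]
tool_rot: [3.142, -0.114, -0.328]
contact_force: [-1.0, -0.4, 0.1]
opening: 0.0005
grip_force: 0.0
```

```bash
python3 -c "
from h import *
for h in(.015,.007,.002):goal('1',h)
s=observe();print(s['tool_pos'],s['tool_rot'],s['contact_force'],s['time'])
# phone undisturbed? refit check by image difference with the first picture
m=camera_model('wrist');p=np.load('p.npy');print({n:proj(m,pt(p,*K[n],.007)).round(0) for n in('1','2','3')})
cv2.imwrite('pics/w2.png',read_camera('wrist')[:,:,::-1])"
```

```text
1 0.015 shift cm [ 0.51 -0.24 -2.31] turn [-0.003 -0.008 -0.001]
1 0.007 shift cm [ 0.6  -0.27 -3.1 ] turn [-0.003 -0.008 -0.001]
1 0.002 shift cm [ 0.66 -0.29 -3.6 ] turn [-0.003 -0.008 -0.001]
[ 0.5864819  -0.12534584  0.08782261] [ 3.14151874 -0.11401154 -0.32800849] [-0.96950189 -0.44447744  0.14186403] 3.7
{'1': array([329., 224.]), '2': array([384., 224.]), '3': array([438., 224.])}
```

View pics/w2.png

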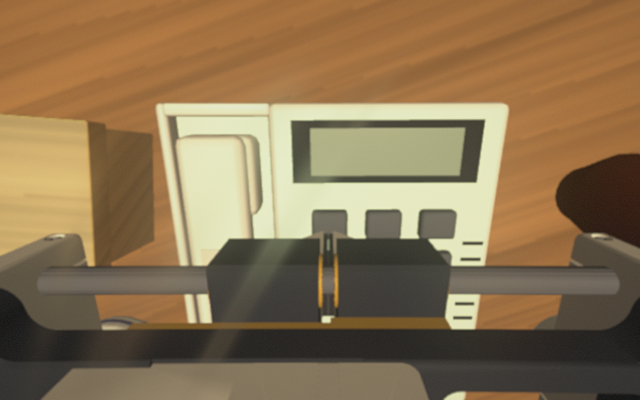

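Key 1 shows at (330,224), as predicted, so the phone hasn't moved. Descending onto it.

Call:
step_arm:
  commands:
    - [0, 0.2, -0.1, -1.2, 0, 0, 0]
    - [0, 0.3, -0.17, -2.4, 0, 0, 0]
    - [0, 0.3, -0.17, -2.4, 0, 0, 0]
    - [0, 0.3, -0.17, -2.4, 0, 0, 0]
    - [0, 0.3, -0.17, -2.4, 0, 0, 0]

```text
time: 4.17
tool_pos: [0.5905, -0.1274, 0.0644]
tool_rot: [3.142, -0.116, -0.328]
contact_force: [-0.2, 0.8, 0.7]
opening: 0.0002
grip_force: 0.0
```

Call:
step_arm:
  commands:
    - [0, 0, 0, 0, 0, 0, 0]
    - [0, 0, 0, 0, 0, 0, 0]
    - [0, 0, 0, 0, 0, 0, 0]

```text
time: 4.42
tool_pos: [0.5909, -0.1274, 0.0652]
tool_rot: [3.142, -0.117, -0.328]
contact_force: [0.6, -0.1, 0.2]
opening: 0.0004
grip_force: 0.0
```

```bash
python3 -c "
from h import *
for h in(.007,.002):goal('1',h)"
```

```text
1 0.007 shift cm [ 0.16 -0.06 -0.83] turn [-0.001 -0.004 -0.001]
1 0.002 shift cm [ 0.21 -0.08 -1.33] turn [-0.001 -0.004 -0.001]
```

Call:
step_arm:
  commands:
    - [0, 0.06, -0.02, -0.4, 0, 0, 0]
    - [0, 0.12, -0.05, -0.8, 0, 0, 0]
    - [0, 0.15, -0.07, -1.1, 0, 0, 0]
    - [0, 0.2, -0.08, -1.3, 0, 0, 0]
    - [0, 0.2, -0.08, -1.3, 0, 0, 0]

```text
time: 4.83
tool_pos: [0.5928, -0.1281, 0.0522]
tool_rot: [3.142, -0.117, -0.328]
contact_force: [-2.3, 0.5, 5.2]
opening: 0.0001
grip_force: 2.6
```

Call:
step_arm:
  commands:
    - [0, 0, 0, 0, 0, 0, 0]
    - [0, 0, 0, 0, 0, 0, 0]

```text
time: 5.0
tool_pos: [0.5928, -0.1281, 0.0522]
tool_rot: [3.142, -0.117, -0.328]
contact_force: [-2.3, 1.0, 5.9]
opening: 0.0003
grip_force: 3.2
```

Call:
step_arm:
  commands:
    - [0, 0, 0, -0.05, 0, 0, 0]
    - [0, 0, 0, -0.08, 0, 0, 0]
    - [0, 0, 0, -0.08, 0, 0, 0]

```text
time: 5.25
tool_pos: [0.5928, -0.1281, 0.0521]
tool_rot: [3.142, -0.117, -0.328]
contact_force: [-5.3, 1.0, 10.9]
opening: 0.0005
grip_force: 5.7
```

Bottomed out: the force rose while z held still. On to key 0.

Call:
step_arm:
  commands:
    - [0, -0.15, 0.05, 1.3, 0, 0, 0]
    - [0, -0.35, 0.12, 3.0, 0, 0, 0]
    - [0, -1.5, 0.1, 3.7, 0, 0, 0]
    - [0, -5, -0.2, 3.5, 0, 0, 0]
    - [0, -8.5, -0.3, 3.0, 0, 0, 0]

```text
time: 5.67
tool_pos: [0.508, -0.1315, 0.0816]
tool_rot: [3.141, -0.12, -0.327]
contact_force: [-0.3, -0.6, 0.0]
opening: 0.0003
grip_force: 0.0
```

Call:
step_arm:
  commands:
    - [0, -1.3, -0.1, -0.2, 0, 0, 0]
    - [0, -1.3, -0.1, -1.2, 0, 0, 0]
    - [0, -1.3, -0.15, -2.5, 0, 0, 0]
    - [0, -1.3, -0.15, -2.5, 0, 0, 0]
    - [0, -1.3, -0.15, -2.5, 0, 0, 0]

```text
time: 6.08
tool_pos: [0.4943, -0.1325, 0.0555]
tool_rot: [-3.141, -0.115, -0.328]
contact_force: [0.2, 0.1, -0.3]
opening: 0.0004
grip_force: 0.0
```

Call:
step_arm:
  commands:
    - [0, 0, 0, 0, 0, 0, 0]
    - [0, 0, 0, 0, 0, 0, 0]
    - [0, 0, 0, 0, 0, 0, 0]

```text
time: 6.33
tool_pos: [0.4952, -0.1327, 0.0564]
tool_rot: [3.141, -0.118, -0.328]
contact_force: [0.2, -0.0, -0.2]
opening: 0.0
grip_force: 0.0
```

```bash
python3 -c "
from h import *
for h in(.007,.002):goal('0',h)
s=observe();print(s['tool_pos'])
m=camera_model('wrist');p=np.load('p.npy');print({n:proj(m,pt(p,*K[n],.007)).round(0) for n in K})
cv2.imwrite('pics/w3.png',read_camera('wrist')[:,:,::-1])"
```

```text
0 0.007 shift cm [ 0.11 -0.06 -1.06] turn [-0.001 -0.004 -0.001]
0 0.002 shift cm [ 0.17 -0.07 -1.55] turn [-0.001 -0.004 -0.001]
[ 0.49518187 -0.13271719  0.05643773]
{'1': array([259.,  79.]), '2': array([328.,  79.]), '3': array([398.,  78.]), '4': array([262., 138.]), '5': array([328., 138.]), '6': array([395., 138.]), '7': array([265., 192.]), '8': array([328., 192.]), '9': array([392., 192.]), 'star': array([268., 240.]), '0': array([328., 240.]), 'hash': array([389., 240.]), 'loud': array([357., 301.])}
```

View pics/w3.png

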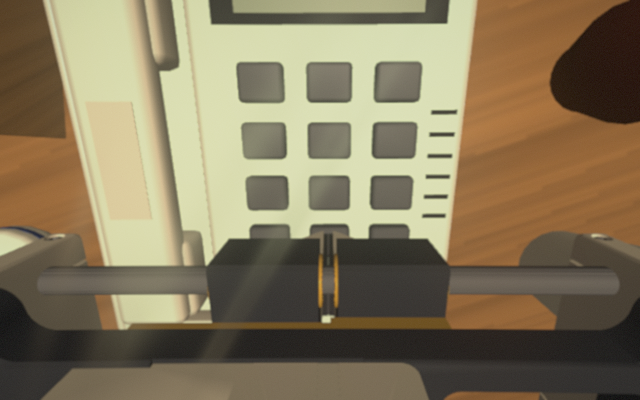

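The keys match the predictions: 8 at (329,192) and 5 at (329,140), with the tip over 0, directly below 8. Pressing 0.

Call:
step_arm:
  commands:
    - [0, 0.06, -0.03, -0.6, 0, 0, 0]
    - [0, 0.12, -0.05, -1.0, 0, 0, 0]
    - [0, 0.15, -0.07, -1.3, 0, 0, 0]
    - [0, 0.17, -0.07, -1.55, 0, 0, 0]
    - [0, 0.17, -0.07, -1.55, 0, 0, 0]

```text
time: 6.8
tool_pos: [0.4967, -0.1334, 0.0411]
tool_rot: [3.142, -0.117, -0.328]
contact_force: [-2.7, 1.2, 9.4]
opening: 0.0005
grip_force: 4.9
```

Call:
step_arm:
  commands:
    - [0, 0, 0, -0.05, 0, 0, 0]
    - [0, 0, 0, -0.05, 0, 0, 0]

```text
time: 6.97
tool_pos: [0.4967, -0.1334, 0.041]
tool_rot: [3.141, -0.118, -0.328]
contact_force: [-4.4, 2.6, 14.3]
opening: 0.0001
grip_force: 7.4
```

Call:
step_arm:
  commands:
    - [0, -0.15, 0.05, 1.3, 0, 0, 0]
    - [0, -0.35, 0.12, 3.0, 0, 0, 0]
    - [0, 0.5, -1, 4.5, 0, 0, 0]
    - [0, 2.5, -3.2, 4.7, 0, 0, 0]
    - [0, 4.1, -5.2, 4.5, 0, 0, 0]

```text
time: 7.38
tool_pos: [0.539, -0.1862, 0.0866]
tool_rot: [3.141, -0.12, -0.327]
contact_force: [1.2, -0.8, -0.3]
opening: 0.0005
grip_force: 0.0
```

Call:
step_arm:
  commands:
    - [0, 0.1, 0, -0.4, 0, 0, 0]
    - [0, 0.1, -0.04, -1.4, 0, 0, 0]
    - [0, 0.2, -0.08, -2.1, 0, 0, 0]
    - [0, 0.2, -0.08, -2.1, 0, 0, 0]
    - [0, 0.2, -0.08, -2.1, 0, 0, 0]

```text
time: 7.8
tool_pos: [0.5382, -0.1851, 0.0627]
tool_rot: [-3.141, -0.113, -0.328]
contact_force: [-0.1, 0.6, -0.0]
opening: 0.0007
grip_force: 0.0
```

Call:
step_arm:
  commands:
    - [0, 0, 0, 0, 0, 0, 0]
    - [0, 0, 0, 0, 0, 0, 0]
    - [0, 0, 0, 0, 0, 0, 0]

```text
time: 8.05
tool_pos: [0.5395, -0.186, 0.0643]
tool_rot: [3.141, -0.117, -0.328]
contact_force: [-0.3, -0.5, 0.1]
opening: 0.0004
grip_force: 0.0
```

```bash
python3 -c "
from h import *
for h in(.007,.002):goal('6',h)
s=observe();print(s['tool_pos'])
m=camera_model('wrist');p=np.load('p.npy');print({n:proj(m,pt(p,*K[n],.007)).round(0) for n in '12356'})
cv2.imwrite('pics/w4.png',read_camera('wrist')[:,:,::-1])"
```

```text
6 0.007 shift cm [ 0.16 -0.06 -1.12] turn [-0.001 -0.005 -0.001]
6 0.002 shift cm [ 0.21 -0.08 -1.61] turn [-0.001 -0.005 -0.001]
[ 0.53951938 -0.18598173  0.06432693]
{'1': array([202., 191.]), '2': array([265., 191.]), '3': array([328., 191.]), '5': array([268., 240.]), '6': array([328., 240.])}
```

View pics/w4.png

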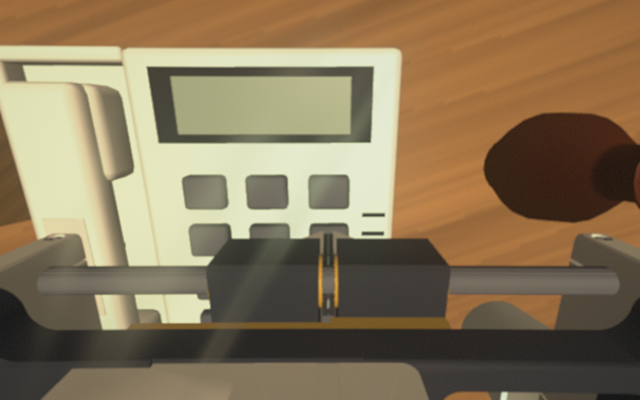

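Key 3 is at (329,191), matching the prediction, and the tip is over 6, directly below it. The vase at (560,165) is clear. Pressing 6.

Call:
step_arm:
  commands:
    - [0, 0.06, -0.03, -0.6, 0, 0, 0]
    - [0, 0.14, -0.05, -1.1, 0, 0, 0]
    - [0, 0.18, -0.07, -1.4, 0, 0, 0]
    - [0, 0.2, -0.08, -1.65, 0, 0, 0]
    - [0, 0.2, -0.08, -1.65, 0, 0, 0]

```text
time: 8.52
tool_pos: [0.5416, -0.187, 0.0484]
tool_rot: [3.142, -0.117, -0.328]
contact_force: [-2.8, 1.8, 11.0]
opening: 0.0007
grip_force: 5.4
```

Call:
step_arm:
  commands:
    - [0, 0, 0, -0.05, 0, 0, 0]
    - [0, 0, 0, -0.05, 0, 0, 0]

```text
time: 8.68
tool_pos: [0.5416, -0.187, 0.0483]
tool_rot: [3.141, -0.118, -0.328]
contact_force: [-4.6, 2.8, 14.1]
opening: 0.0003
grip_force: 7.7
```

Key 6 is right down. Lifting clear.

Call:
step_arm:
  commands:
    - [0, -0.15, 0.05, 1.3, 0, 0, 0]
    - [0, -0.4, 0.12, 3.3, 0, 0, 0]
    - [0, -0.5, 0.2, 6, 0, 0, 0]
    - [0, -0.8, 0.3, 9, 0, 0, 0]
    - [0, -1, 0.3, 12, 0, 0, 0]

```text
time: 9.1
tool_pos: [0.5307, -0.1836, 0.1673]
tool_rot: [-3.141, -0.114, -0.328]
contact_force: [1.0, -1.2, -0.3]
opening: 0.0001
grip_force: 0.0
```

Call:
step_arm:
  commands:
    - [0, -4, 0, 1, 0, 0, 0]
    - [0, -8, 0, 2, 0, 0, 0]
    - [0, -10, 0, 2, 0, 0, 0]
    - [0, -10, 0, 2, 0, 0, 0]
    - [0, -10, 0, 2, 0, 0, 0]

```text
time: 9.52
tool_pos: [0.431, -0.1842, 0.1872]
tool_rot: [3.141, -0.117, -0.329]
contact_force: [1.2, 0.2, 0.4]
opening: 0.0005
grip_force: 0.0
```

```bash
python3 -c "
from h import *
a0=cv2.imread('pics/side0.png');b=read_camera('side')[:,:,::-1]
cv2.imwrite('pics/pair.png',np.vstack([cv2.resize(x[100:260,190:370],None,fx=1.8,fy=1.8) for x in(a0,b)]))"
```

```text
(no output)
```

View pics/pair.png

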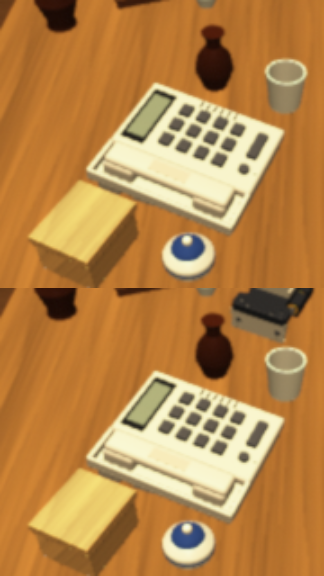

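The before (top) and after (bottom) views agree: phone, handset, vase, cup, jar and box are all where they were, and the gripper is clear above.

```bash
python3 -c "
from cell import *
print(hand_in())"
```

```text
the job is handed in; nothing more can be done
None
```

I pressed the loudspeaker key, then 1, 0 and 6, each right down and released before the next. No other key was pressed, the phone, handset and curios show no movement in the before-and-after pictures, and the job was handed in after about 9.6 s.

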